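Seat the vent plug of a specimen box under the hand press

ROBOT

A 6-joint arm with a two-finger parallel gripper is mounted at the origin on the work surface. World frame = base frame: x ahead of the robot, y to its left, z up, the work surface at z = 0. Lengths are in m, angles in rad, forces in N, time in s.
With the tool pointing down it reaches from about 0.275 to 0.75 m from the base axis. Payload 10.2 kg.
Tool frame: the origin (TCP) lies between the finger pads, 19 mm behind the fingertips; this is the grasp point; z points along the fingers, y is the line along which they close (so a half turn about z gives the same grasp; the last joint's range is limited). The gripper opens to 85 mm and grips with 20 to 120 N. Pads are 22 mm wide; open, the fingers measure 114 mm over their backs; the gripper's body (76 mm by 85 mm) begins 54 mm behind the grasp point. The pads swing forward as they close: fully open they stand 13 mm farther back than shut.
Start: joints at [-1.526, 0.313, 1.498, -0, 1.331, -0.223], TCP at [0.139, -0.506, 0.25] pointing down, gripper open.
Joint ranges: [-2.94, 2.94], [-0.97, 2.17], [0.19, 2.56], [-1.23, 4.37], [0.02, 3.11], [-2.88, 2.88]. Speed limits (rad/s): [2.39, 2.39, 3.01, 3.14, 3.14, 3.14].

INTERFACE

Orientations are given as a 3x3 rotation matrix whose columns are the frame's x, y, z axes.
In Python, from cell import env gives the robot as it stands. Calls block until the motion is done:
- env.movep(position, orientation): joint-space move of the TCP to a pose.
- env.movel(position, feed=0.15, orientation=None): straight line of the TCP; orientation=None keeps the orientation; feed is the mean speed in m/s.
- env.goto_joints(angles): joint-space move.
- env.grip(opening, grip_force=None): finger opening in m; grip_force is the grip in N (None keeps the last); returns when the fingers have stopped.
- env.hold(seconds).
- env.inverse_kinematics(position, orientation): joint angles nearest the present ones, or None.
- env.capture(name): name is "side" or "top"; returns a dict with "color" (384x512x3 uint8, red, green, blue), "fovy" (degrees; the focal length in pixels is half the picture's height over the tangent of half this angle, whatever the lens; pixels are square), "cx", "cy" (the principal point, pixels), "R" (3x3) and "t" (3): a world point X has camera coordinates R X + t. Camera axes: x right, y down, z forward; pixel columns grow to the right and rows downward; lengths in m; the calibration is good to about 2 mm. A picture is of the moment at which its call begins. There is no depth.
A pose or a line that the arm cannot do raises env.PlanningError and nothing moves.
- env.hand_in(): hands the job in; it is judged then, once.
Trained networks look in a picture, given as the dict that the camera call returned (one of the last four; its "shot" number tells which), for a name from the list of things; names that differ only in an ending like _2 or _b are one class to them, and where a whole thing is asked for, a point or a joint stands for the part that bears it (a point fixed in the world has none). Each returns a list of dicts, best first, with "conf" (0 to 1); they miss things now and then, are a little off and sometimes report something else, mostly with a low value. They report only what shows in the picture. A call takes as long as a camera call. They do not tell look-alikes from the thing itself.
- env.recognise(picture, name): "rect" ([left, top, right, bottom] in pixels, round what is visible of it).
- env.silhouettes(picture, name): "mask" (384x512 bool, what is visible of it) and "rect" ([left, top, right, bottom] in pixels, round what is visible of it).
Readings, each from a call of its own:
- env.read_t(): time.
- env.read_joints(): joint angles.
- env.read_qvel(): joint speeds.
- env.read_joint_torque(): joint torques, N m.
- env.read_position(): TCP position.
- env.read_ee_rot(): TCP orientation.
- env.read_force(): force on the tool from outside, world axes, zero at the start.
- env.read_wrist_torque(): the same for the moment, N m.
- env.read_gripper_width(): finger opening in m.
- env.read_gripper_force(): force on a finger pad.
Only numpy, scipy, OpenCV 4.12 (cv2) and the standard library are available. Lean on these libraries where they do the work, as an engineer would, in place of code of your own. Each camera call takes 0.05 s, during which the arm holds its last target. There are 200 camera calls.

TASK

The white vent plug in the red lid is standing proud. Slide the red-lidded box along the bench, without lifting it, until the plug's dot is centred under the tip of the blue press, then push the press's button down until the plug is fully home, and let the ram come back up. Leave the box under the press and do not disturb the other things.

Things in the scene. Friction and masses are not known exactly. Their poses are not given: they have to be found in the camera images.
- box: the work: a clear specimen box with a red lid, 180 x 60 mm and 45 mm high to the top of its flat lid, about 0.45 kg, loose on the bench. Origin: centre of its underside; x runs along its length towards the end with the white plug, y across its 60 mm width, z up. The plain lid end (-x) is free to push or to take across the width
- plug_top (a point): centre of the top of the white vent plug in the red lid (a 30 mm disc with a black dot at its centre, the marked spot), on the box's long centre line 50 mm from the box's origin towards +x. Fully raised, this point is 61 mm above the bench; fully home, it is 51 mm above it (the disc, 6 mm thick, then lies on the lid)
- plug (a joint): how far the plug is pushed in: 0 = fully raised (10 mm proud), 0.010 m = fully home. Stiff (about 6 N), stays where it is left
- press: blue hand press fixed to the bench. Origin: on the bench, straight below the ram; z up; +x points from the ram to the column, so the open side for the work is -x. Column 36 mm thick (x 64 to 100 mm), 50 mm wide; arm 36 mm wide, from the column to 22 mm in front of the ram axis, underside 99 mm and top 133 mm above the bench; foot plate behind x = 60 mm, 110 mm wide, 12 mm thick
- ram_tip (a point): the fixed tool tip: centre of the flat lower end (18 mm across) of the press's steel ram, 75 mm above the bench when up
- ram_button (a point): centre of the top of the black round button (42 mm across, yellow dot) on the ram, 181 mm above the bench when up; press straight down on it to lower the ram
- ram (a joint): how far the ram is pressed down: 0 = up, 0.032 m at most; a spring (about 4 N at the top, 8 N at the bottom) brings it back up. The tip meets a raised plug after about 14 mm and has it home after about 24 mm
- blue_box: bystander, leave alone: the same kind of box with a blue lid, its plug already home; 180 x 60 x 51 mm; origin under its centre
- amber_bottle: bystander, leave alone: brown glass bottle, 68 mm across, 150 mm high; origin under its centre
- beaker: bystander, leave alone: clear open beaker, 72 mm across, 80 mm high; origin under its centre
- specimen: bystander, leave alone: cream specimen block 90 x 45 x 30 mm; origin under its centre
- weight: bystander, leave alone: brass balance weight, 40 mm across, 58 mm high; origin under its centre
- puck: bystander, leave alone: pink disc, 56 mm across, 18 mm thick; origin under its centre
There are look-alikes about, which are no part of the job. Leave any green or turquoise look-alike of the box alone.

How it is judged:
By the outcome, as a careful person would: the job done as asked, in the order asked, and still so for the second after the job is handed in, with the robot touching nothing.
It also fails if it takes over 51 s, if anything falls off the work surface, if the arm or the gripper's body presses on something with over 40 N, if the wrist force passes 120 N, or if a joint passes its speed limit or range.

## Working session

There is one attempt and no reset: what is moved stays moved. The work goes in short steps, each a Python script; the robot and the scene stay as the last script left them, time stands still between calls to the robot, and variables do not carry over. Pictures are saved under pics/ and viewed, at most 10 in all, crops included, and the job is handed in when it is done.

```bash
mkdir -p pics; ls; python3 - <<'E'
from cell import env
import cv2,pickle
d={}
for n in("side","top"):
    p=env.capture(n); d[n]=p
    cv2.imwrite(f"pics/{n}0.png",p["color"][:,:,::-1])
    print(n,p["fovy"],p["cx"],p["cy"],p["R"],p["t"],p["shot"])
    for k in("box","plug_top","press","ram_tip","ram_button"):
        print(k,[(r["conf"],r["rect"]) for r in env.recognise(p,k)][:5])
pickle.dump(d,open("p0.pkl","wb"))
print(env.read_t())
E
```

```text
pics
side 52.77129389426672 256.0671497156383 188.54129450894771 [[-0.71594882 -0.69797118  0.01592246]
 [-0.37525671  0.36549003 -0.85182125]
 [ 0.58872718 -0.61583542 -0.52359053]] [0.35413506 0.30584475 1.05010433] 1
box [(0.83, [222.8, 172.0, 256.8, 209.9]), (0.69, [193.2, 204.4, 246.1, 245.7]), (0.59, [238.9, 237.1, 300.3, 273.6])]
plug_top [(0.58, [206.1, 206.7, 214.0, 212.9])]
press [(0.97, [159.7, 168.4, 210.5, 213.6]), (0.7, [196.2, 166.6, 207.5, 198.7])]
ram_tip [(0.69, [195.2, 163.9, 207.1, 198.7])]
ram_button [(0.45, [189.6, 169.5, 204.0, 202.4])]
top 55.8522988502504 253.66717214343794 194.1403017804886 [[-0.02256574 -0.99948928 -0.02262673]
 [-0.99559681  0.02452603 -0.09047361]
 [ 0.09098235  0.02048549 -0.99564178]] [0.02070248 0.51520991 1.1343546 ] 2
box [(0.92, [254.3, 132.2, 309.1, 171.3]), (0.82, [211.3, 154.3, 232.1, 213.5]), (0.68, [193.5, 241.3, 254.1, 267.5])]
plug_top [(0.55, [213.7, 164.2, 227.5, 170.9]), (0.4, [200.7, 241.8, 212.5, 250.4]), (0.38, [261.8, 153.6, 269.6, 160.2])]
press [(0.51, [127.8, 134.8, 159.2, 157.7])]
ram_tip [(0.73, [211.8, 155.6, 230.0, 212.6]), (0.66, [212.8, 132.2, 225.7, 147.7])]
ram_button [(0.64, [373.0, 157.4, 390.4, 173.7]), (0.48, [211.7, 134.2, 224.8, 146.0])]
0.6
```

View pics/side0.png

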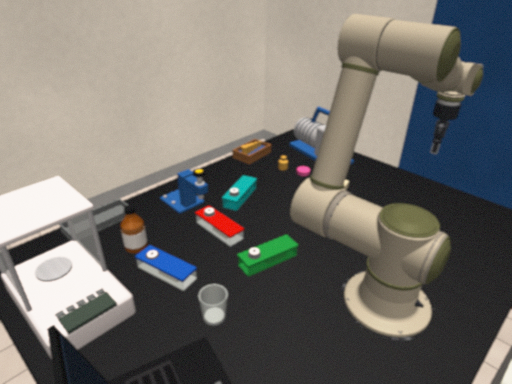

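View pics/top0.png

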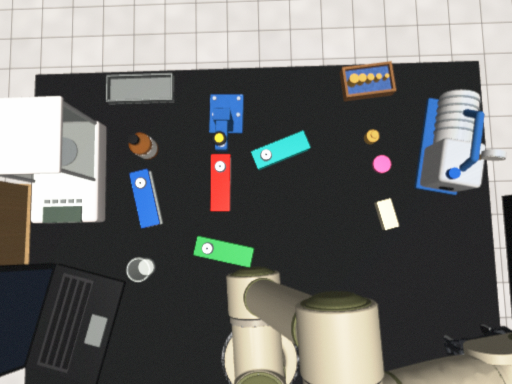

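Side view: the red box is at (219,225) with its plug at (209,211), and the press is at (186,190) with its button at (199,171). Top view: the red lid spans (211-231,154-213), its plug is at (220,167) and the button at (219,138). The green and turquoise boxes are decoys.

```bash
cat > h.py <<'E'
import numpy as np,cv2
def K(p):
    f=192/np.tan(np.radians(p["fovy"]/2)); return f,p["cx"],p["cy"]
def ray(p,uv):
    f,cx,cy=K(p); d=np.array([(uv[0]-cx)/f,(uv[1]-cy)/f,1.]); return -p["R"].T@p["t"],p["R"].T@d
def at(p,uv,z):
    c,d=ray(p,uv); return c+d*(z-c[2])/d[2]
def proj(p,X):
    f,cx,cy=K(p); q=p["R"]@np.asarray(X,float)+p["t"]; return np.array([f*q[0]/q[2]+cx,f*q[1]/q[2]+cy])
def tri(ps,uvs):
    A=np.zeros((3,3));b=np.zeros(3)
    for p,u in zip(ps,uvs):
        c,d=ray(p,u);d/=np.linalg.norm(d);M=np.eye(3)-np.outer(d,d);A+=M;b+=M@c
    return np.linalg.solve(A,b)
def wmean(w,roi):
    l,t,r,b=roi; s=w[t:b,l:r]; ys,xs=np.mgrid[t:b,l:r]; return np.array([(s*xs).sum()/s.sum(),(s*ys).sum()/s.sum()])
def red(p): 
    h=cv2.cvtColor(p["color"],cv2.COLOR_RGB2HSV); return ((h[...,0]<6)|(h[...,0]>174))&(h[...,1]>150)&(h[...,2]>80)
def plugw(p):  # whiteness: green channel inside the red lid
    return np.clip(p["color"][...,1].astype(float)-70,0,150)
def yellow(p):
    c=p["color"].astype(float); return np.clip(np.minimum(c[...,0],c[...,1])-c[...,2]-40,0,None)
E
python3 - <<'E'
import pickle,numpy as np,cv2
from h import *
d=pickle.load(open("p0.pkl","rb")); T,S=d["top"],d["side"]
a=T["color"][90:220,190:260,::-1]; b=S["color"][155:255,150:270,::-1]
A=cv2.resize(a,None,fx=4.5,fy=4.5,interpolation=cv2.INTER_NEAREST)
B=cv2.resize(b,None,fx=4,fy=4,interpolation=cv2.INTER_NEAREST)
H=np.zeros((590,800,3),np.uint8); H[:A.shape[0],:A.shape[1]]=A; H[:B.shape[0],315:315+B.shape[1]]=B
cv2.imwrite("pics/crop0.png",H)
yt=wmean(yellow(T),(210,128,230,148)); ys=wmean(yellow(S),(190,160,208,180)); print("yellow",yt,ys,tri([T,S],[yt,ys]),at(T,yt,.181),at(S,ys,.181))
m=red(T).astype(np.uint8); m[:,:200]=0;m[:,240:]=0;m[:145]=0;m[220:]=0
c,_=cv2.findContours(m,0,2); c=max(c,key=cv2.contourArea); r=cv2.minAreaRect(c); bp=cv2.boxPoints(r); P=np.array([at(T,q,.045) for q in bp]); print("lid",bp,P,P.mean(0),[np.linalg.norm(P[i]-P[i-1]) for i in range(4)])
pt=wmean(plugw(T),(213,160,228,174)); ps=wmean(plugw(S),(203,205,216,217)); print("plug",pt,ps,tri([T,S],[pt,ps]),at(T,pt,.061),at(S,ps,.061))
E
```

```text
yellow [218.61109719 137.34381263] [198.61367301 170.67494357] [0.66501385 0.10113845 0.17884994] [0.66360747 0.10006681 0.181     ] [0.66307776 0.10394858 0.181     ]
lid [[210. 154.]
 [230. 154.]
 [230. 211.]
 [210. 211.]] [[0.6450806  0.14398019 0.045     ]
 [0.64334992 0.08032904 0.045     ]
 [0.46246813 0.08334107 0.045     ]
 [0.46394746 0.14608718 0.045     ]] [0.55371153 0.11343437 0.045     ] [np.float64(0.18114539134550528), np.float64(0.06367467130628233), np.float64(0.1809068723049105), np.float64(0.06276354352658174)]
plug [219.57596518 165.84963962] [208.9420674  210.27338129] [0.60548745 0.11383728 0.05466404] [0.60341935 0.11219123 0.061     ] [0.59947584 0.12013595 0.061     ]
```

View pics/crop0.png

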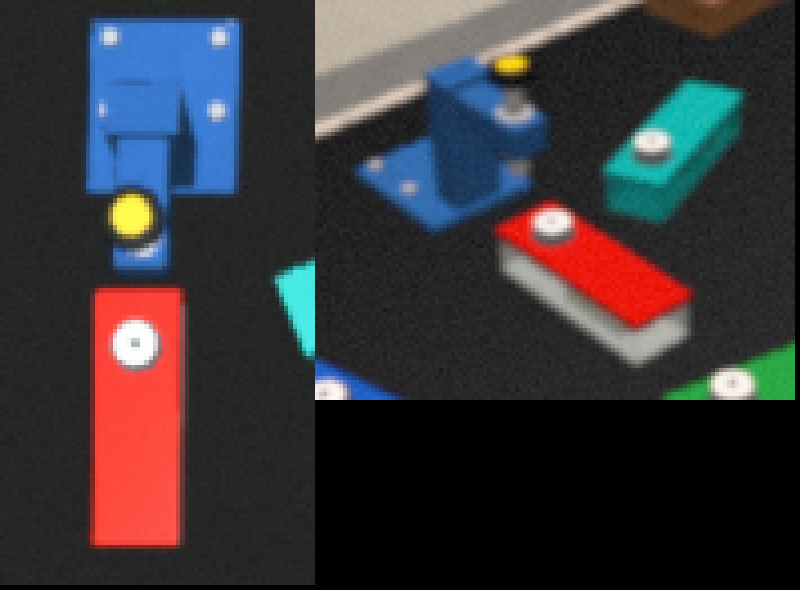

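The crop confirms the dot at about (219.4,165.8) top and (209,210) side, and the button's yellow dot at (218.6,137.4) and (198.6,170.7). Next I'll grip the plain end across the width and measure again.

```bash
cat >> h.py <<'E'
def lidyaw(p,roi):
    m=red(p); l,t,r,b=roi; ys,xs=np.nonzero(m[t:b,l:r]); P=np.array([at(p,(x+l,y+t),.045)[:2] for x,y in zip(xs,ys)])
    c=P.mean(0); v=np.linalg.svd(P-c,full_matrices=False)[2][0]; v*=np.sign(v[0]); return c,np.arctan2(v[1],v[0])
def Rz(yaw,s=1):
    y=s*np.array([-np.sin(yaw),np.cos(yaw),0]); z=np.array([0,0,-1.]); return np.stack([np.cross(y,z),y,z],1)
E
python3 - <<'E'
import pickle
from h import *
from cell import env
T=pickle.load(open("p0.pkl","rb"))["top"]
c,yaw=lidyaw(T,(200,145,240,220)); print(c,np.degrees(yaw))
plug=at(T,(219.5,165.85),.061)[:2]
u=np.array([np.cos(yaw),np.sin(yaw)]); g=plug-115*1e-3*u; print(plug,g)
q0=np.array(env.read_joints())
s=min((1,-1),key=lambda s:abs((env.inverse_kinematics([*g,.15],Rz(yaw,s))-q0)[5]) if env.inverse_kinematics([*g,.15],Rz(yaw,s)) is not None else 9)
R=Rz(yaw,s); print(s)
env.movep([*g,.15],R); env.movel([*g,.032],feed=.1)
print(env.read_force())
env.grip(.05,30); print(env.read_gripper_width(),env.read_gripper_force(),env.read_position(),env.read_t())
pickle.dump((R,yaw,plug),open("g.pkl","wb"))
d={n:env.capture(n) for n in("top","side")}; pickle.dump(d,open("p1.pkl","wb"))
for n in d: cv2.imwrite(f"pics/{n}1.png",d[n]["color"][:,:,::-1])
a=cv2.resize(d["top"]["color"][90:220,190:260,::-1],None,fx=4.5,fy=4.5,interpolation=0); b=cv2.resize(d["side"]["color"][155:255,150:270,::-1],None,fx=4,fy=4,interpolation=0)
H=np.zeros((590,800,3),np.uint8); H[:a.shape[0],:a.shape[1]]=a; H[:b.shape[0],315:315+b.shape[1]]=b
cv2.imwrite("pics/crop1.png",H)
for n,r in(("top",(213,160,228,174)),("side",(203,205,216,217))):
    w=wmean(plugw(d[n]),r); print(n,w,at(d[n],w,.061))
E
```

```text
[0.54811407 0.11498317] -0.9968666797500274
[0.60342449 0.1124289 ] [0.4884419  0.11442964]
1
[-0.04950254 -0.36262725  0.78660971]
0.059393531048522276 33.28155219554901 [0.48867416 0.11450031 0.03247952] 4.8417
top [219.61986594 165.79043069] [0.60360265 0.11205127 0.061     ]
side [208.93808581 210.26138614] [0.59953935 0.12010028 0.061     ]
```

View pics/crop1.png

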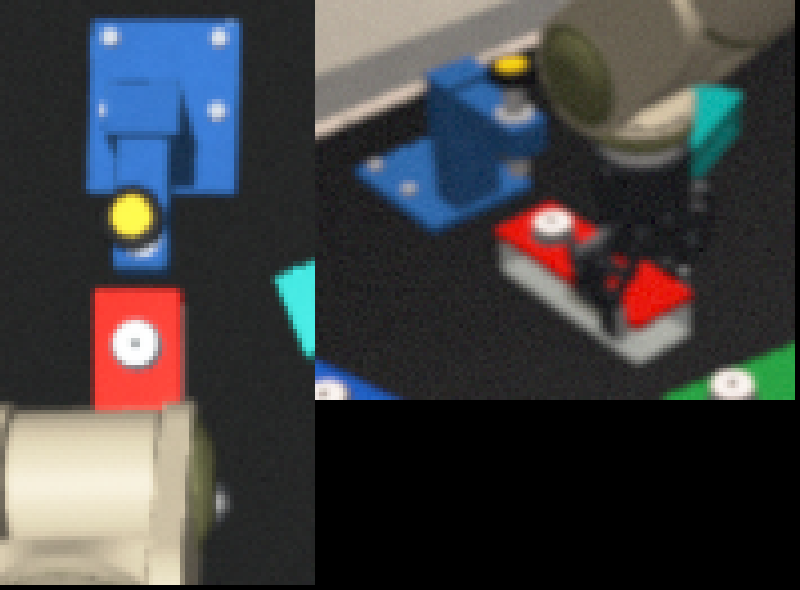

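Good grip (59 mm), and the plug hasn't moved. I'll check the ram axis against the press arm's geometry, then slide the box by the offset.

```bash
python3 - <<'E'
import pickle
from h import *
from cell import env
T=pickle.load(open("p1.pkl","rb"))["top"]; S0=pickle.load(open("p0.pkl","rb"))["side"]
R,yaw,_=pickle.load(open("g.pkl","rb"))
c=T["color"].astype(float); B=np.clip(c[...,2]-c[...,0]-40,0,None)
# arm front strip (z .133): edges at half level
def edge(v,o): # rising & falling half-level positions
    h=v.max()/2; i=np.nonzero(v>h)[0]; a,b=i[0],i[-1]
    return o+a-(v[a]-h)/(v[a]-v[a-1]), o+b+(v[b]-h)/(v[b]-v[b+1])
col=[edge(B[r,205:236],205) for r in(121,123,125,127)]; print("cols",col)
rowf=[edge(B[120:156,x],120)[1] for x in(217,219,221,223,225)]; print("front",rowf)
u=np.mean(col); print("arm centre y",at(T,(u,124),.133),"front x",at(T,(221,np.median(rowf)),.133))
print("foot",[at(T,(edge(B[r,200:250],200)[k],r),.012) for r in(100,128) for k in(0,1)])
ram=at(T,wmean(yellow(T),(210,128,230,148)),.181)[:2]; plug=at(T,wmean(plugw(T),(213,160,228,174)),.061)[:2]
print(ram,plug,ram-plug)
pickle.dump((ram,plug),open("rp.pkl","wb"))
E
```

```text
Traceback (most recent call last):
IndexError: index 31 is out of bounds for axis 0 with size 31
```

```bash
python3 - <<'E'
import pickle
from h import *
T=pickle.load(open("p1.pkl","rb"))["top"]
c=T["color"].astype(float); B=np.clip(c[...,2]-c[...,0]-40,0,None)
def edge(v,o):
    h=np.percentile(v,90)/2; i=np.nonzero(v>h)[0]; a,b=i[0],i[-1]
    return o+a-(v[a]-h)/(v[a]-v[a-1]), o+b+(v[b]-h)/(v[b]-v[b+1])
for r in(147,148): 
    e=edge(B[r,205:240],205); print("arm",e,at(T,(np.mean(e),r),.133)[:2],at(T,(np.mean(e),r),.099)[:2])
f=np.median([edge(B[120:160,x],120)[1] for x in(217,218,219,220,221,224,225)]); print("front",f,at(T,(220,f),.133)[:2],at(T,(220,f),.099)[:2])
E0=[[at(T,(edge(B[r,195:260],195)[k],r),.012)[:2] for k in(0,1)] for r in(98,102,128,130)]; print("foot",E0)
ram=at(T,wmean(yellow(T),(210,128,230,148)),.181)[:2]; plug=at(T,wmean(plugw(T),(213,160,228,174)),.061)[:2]
print(ram,plug,ram-plug); pickle.dump((ram,plug),open("rp.pkl","wb"))
E
```

```text
arm (np.float64(214.64675324675324), np.float64(226.61632653061224)) [0.64679738 0.10008109] [0.65450633 0.1038367 ]
arm (np.float64(214.78), np.float64(226.39565217391305)) [0.64382023 0.10025221] [0.65143218 0.10401339]
front 149.0 [0.64088858 0.1020222 ] [0.64840501 0.10584105]
foot [[array([0.84044763, 0.14760717]), array([0.83706857, 0.03805351])], [array([0.82680638, 0.14783914]), array([0.82346561, 0.03859008])], [array([0.73884871, 0.15040559]), array([0.73574708, 0.04298372])], [array([0.73215598, 0.15147235]), array([0.7290448 , 0.04323131])]]
[0.66361966 0.10006941] [0.60360265 0.11205127] [ 0.06001701 -0.01198186]
```

The ram axis is consistent at (0.6635, 0.1000). Sliding.

```bash
python3 - <<'E'
import pickle
from h import *
from cell import env
R,yaw,_=pickle.load(open("g.pkl","rb")); ram,plug=pickle.load(open("rp.pkl","rb"))
p=np.array(env.read_position()); q=p.copy(); q[:2]+=ram-plug; q[2]=.032
env.movel(q,feed=.04); env.hold(.2); a=np.array(env.read_position())
print(p,q,a,env.read_force(),env.read_gripper_width(),env.read_t())
if abs(a-q)[:2].max()>.0006: env.movel(q+(q-a)*[1,1,0],feed=.02); print(env.read_position())
env.grip(.085); a=np.array(env.read_position()); env.movel([a[0],a[1],.15],feed=.12)
env.movel([.45,-.02,.22],feed=.25)
print(env.read_t())
d={n:env.capture(n) for n in("top","side")}; pickle.dump(d,open("p2.pkl","wb"))
A=cv2.resize(d["top"]["color"][90:220,190:260,::-1],None,fx=4.5,fy=4.5,interpolation=0); b=cv2.resize(d["side"]["color"][155:255,150:270,::-1],None,fx=4,fy=4,interpolation=0)
H=np.zeros((590,800,3),np.uint8); H[:A.shape[0],:A.shape[1]]=A; H[:b.shape[0],315:315+b.shape[1]]=b
cv2.imwrite("pics/crop2.png",H)
E
```

```text
[0.48867994 0.11449728 0.03246971] [0.54869696 0.10251542 0.032     ] [0.54796542 0.10278368 0.03245356] [-7.38604692 -0.06388889  9.38967824] 0.05972425723313728 6.825
[0.54872452 0.10253627 0.03246383]
9.4333
```

View pics/crop2.png

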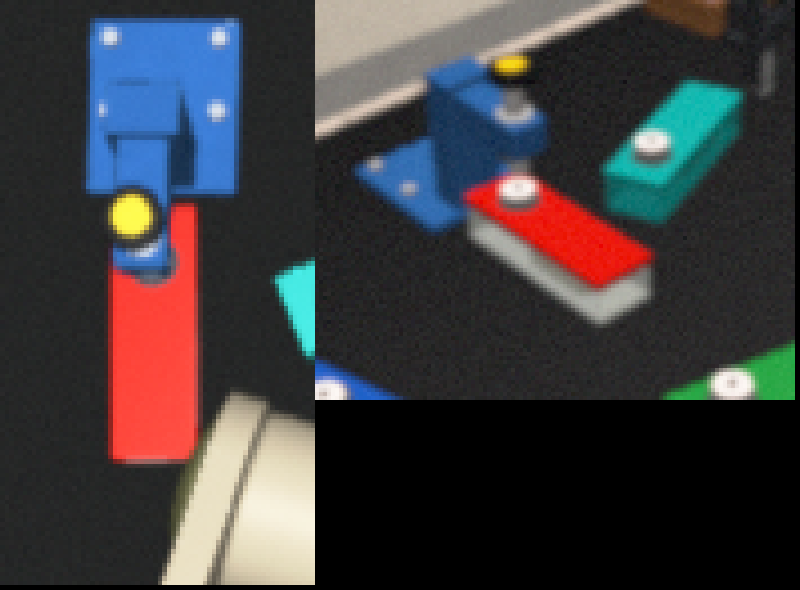

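The dot sits below the ram in the side view: plug at about crop (519,189), ram stem at about (517,165). I'll put numbers on it.

```bash
python3 - <<'E'
import pickle
from h import *
P1=pickle.load(open("p1.pkl","rb"));P2=pickle.load(open("p2.pkl","rb"));P0=pickle.load(open("p0.pkl","rb"))
S,T=P2["side"],P2["top"]
w=wmean(plugw(S),(194,196,208,208)); w0=wmean(plugw(P0["side"]),(203,205,216,217))
print("plug side",w,"moved",at(S,w,.061)-at(S,w0,.061))
for z in(.075,.09,.097,.14,.15,.165,.181): print(z,proj(S,[.6635,.1,z]))
print("yellow side",wmean(yellow(S),(190,160,208,180)))
g=S["color"].astype(int)
for r in(193,194,195,196,197,198,201,202,203): print(r,[tuple(x) for x in g[r,194:208]][::1] if r in(194,196) else g[r,194:208].sum(1)//3)
# lid edges in top
R=np.clip(T["color"][...,0].astype(float)-T["color"][...,1],0,None);R0=np.clip(P0["top"]["color"][...,0].astype(float)-P0["top"]["color"][...,1],0,None)
def e(v,o):
    h=np.median(v[v>80])/2;i=np.nonzero(v>h)[0];a,b=i[0],i[-1];return np.array([o+a-(v[a]-h)/(v[a]-v[a-1]),o+b+(v[b]-h)/(v[b]-v[b+1])])
for nm,I,t,rows in(("0",R0,P0["top"],range(176,208,4)),("2",R,T,range(155,182,4))):
    E=np.array([[at(t,(x,r),.045)[:2] for x in e(I[r,200:245],200)] for r in rows]); c=E.mean(1); k=np.polyfit(c[:,0],c[:,1],1)
    bot=np.mean([at(t,(x,e(I[165:225,x],165)[1] if nm=="2" else e(I[175:225,x],175)[1]),.045)[0] for x in(216,219,222,225)]) if 1 else 0
    px=bot+.14; print(nm,"yaw",np.degrees(k[0]),"end x",bot,"-> plug",px,np.polyval(k,px))
E
```

```text
plug side [200.25368542 201.44942956] moved [ 0.06225649 -0.01292328  0.        ]
0.075 [201.32969233 197.06946081]
0.09 [201.07634414 193.40722726]
0.097 [200.95708975 191.68336474]
0.14 [200.20984057 180.88162586]
0.15 [200.03235387 178.3159956 ]
0.165 [199.76342808 174.42858269]
0.181 [199.47294878 170.22960638]
yellow side [198.60730446 170.67517776]
193 [51 56 51 56 56 59 57 60 60 55 52 46 38 39]
194 [(np.int64(23), np.int64(57), np.int64(89)), (np.int64(37), np.int64(58), np.int64(85)), (np.int64(41), np.int64(58), np.int64(79)), (np.int64(49), np.int64(59), np.int64(75)), (np.int64(54), np.int64(66), np.int64(83)), (np.int64(49), np.int64(64), np.int64(89)), (np.int64(48), np.int64(64), np.int64(90)), (np.int64(49), np.int64(67), np.int64(90)), (np.int64(56), np.int64(66), np.int64(85)), (np.int64(52), np.int64(61), np.int64(75)), (np.int64(36), np.int64(42), np.int64(52)), (np.int64(38), np.int64(41), np.int64(49)), (np.int64(30), np.int64(29), np.int64(32)), (np.int64(29), np.int64(32), np.int64(34))]
195 [59 62 68 74 78 82 91 91 87 68 47 35 39 32]
196 [(np.int64(28), np.int
[... 417 characters left out ...]
), np.int64(76)), (np.int64(54), np.int64(50), np.int64(53)), (np.int64(36), np.int64(36), np.int64(37)), (np.int64(28), np.int64(30), np.int64(34)), (np.int64(38), np.int64(35), np.int64(35))]
197 [ 60  74  90 106 110 112 112 110 103  75  49  34  33  34]
198 [ 60  78  98 120 123 132 133 133 119  90  63  42  33  34]
201 [100 132 184 225 239 233 215 222 240 242 222 167 108  71]
202 [ 98 141 194 235 244 237 225 227 240 242 215 165 122  86]
203 [ 97 129 173 212 232 237 234 232 231 214 173 136 114 100]
0 yaw -1.3470335060692291 end x 0.46340010094132417 -> plug 0.6034001009413241 0.11259635799963924
2 yaw -0.7197418636229252 end x 0.5238603280310716 -> plug 0.6638603280310716 0.10059213718401025
```

The top view puts the plug at (0.6639, 0.1006) and the ram at (0.6635, 0.1000), so they're centred within about 1 mm. Next I'll press the button with closed fingers, watching the force.

```bash
python3 - <<'E'
import pickle
from h import *
from cell import env
R,yaw,_=pickle.load(open("g.pkl","rb")); ram,_=pickle.load(open("rp.pkl","rb"))
env.grip(0.0,20); a=env.read_position(); env.movel([a[0],a[1],.26],feed=.2)
env.movel([*ram,.26],feed=.25,orientation=R); env.movel([*ram,.207],feed=.1); env.hold(.2)
f0=np.array(env.read_force())[2]; print("f0",f0,env.read_position(),env.read_t())
z=.207; log=[]
while z>.168:
    z-=.002 if z>.179 else .0007
    env.movel([*ram,z],feed=.03); f=np.array(env.read_force())[2]-f0; log.append((round(z,4),round(float(env.read_position()[2]),4),round(float(f),1)))
    if abs(f)>27 or env.read_t()>38: break
env.hold(.2); print(log,env.read_force(),env.read_position(),env.read_t())
p=env.capture("side"); pickle.dump(p,open("p3.pkl","wb"))
cv2.imwrite("pics/crop3.png",cv2.resize(p["color"][140:260,140:280,::-1],None,fx=4,fy=4,interpolation=0))
E
```

```text
f0 0.5136137669543236 [0.66381871 0.10007191 0.20775909] 12.6667
[(0.205, 0.2049, -0.4), (0.203, 0.2028, -0.6), (0.201, 0.2008, -0.2), (0.199, 0.1993, 1.3), (0.197, 0.1971, 2.3), (0.195, 0.195, 2.7), (0.193, 0.1929, 1.9), (0.191, 0.1909, 3.2), (0.189, 0.1889, 2.5), (0.187, 0.1869, 3.8), (0.185, 0.1849, 3.9), (0.183, 0.183, 4.2), (0.181, 0.1815, 6.5), (0.179, 0.1797, 7.7), (0.1783, 0.1792, 9.5), (0.1776, 0.1786, 9.1), (0.1769, 0.178, 10.1), (0.1762, 0.1773, 9.4), (0.1755, 0.1766, 9.9), (0.1748, 0.176, 9.3), (0.1741, 0.1757, 12.1), (0.1734, 0.1756, 16.6), (0.1727, 0.1756, 20.3), (0.172, 0.1755, 23.3), (0.1713, 0.1755, 26.0), (0.1706, 0.1754, 30.2)] [-10.68792818   0.14269824  29.90407521] [0.66379966 0.10010518 0.17547218] 19.3667
```

View pics/crop3.png

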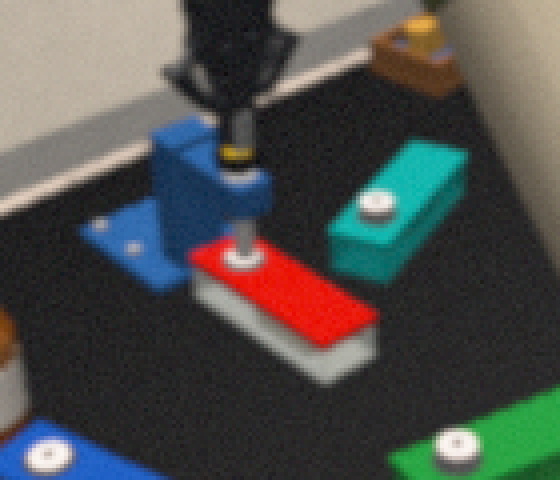

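The force rose sharply after 24 mm of travel. The picture shows the plug flat on the lid at about (243,257), with the ram centred on it. Now I'll retract and check.

```bash
python3 - <<'E'
import pickle
from h import *
from cell import env
ram,_=pickle.load(open("rp.pkl","rb"))
env.movel([*ram,.20],feed=.05); env.movel([*ram,.27],feed=.1); env.movel([.45,-.05,.27],feed=.25); env.hold(.5)
print(env.read_t(),env.read_force())
d={n:env.capture(n) for n in("top","side")}; S=d["side"]
print(wmean(yellow(S),(190,160,208,180)), wmean(plugw(S),(194,198,208,211)))
A=cv2.resize(d["top"]["color"][90:220,190:260,::-1],None,fx=4.5,fy=4.5,interpolation=0); b=cv2.resize(S["color"][155:255,150:270,::-1],None,fx=4,fy=4,interpolation=0)
H=np.zeros((590,800,3),np.uint8); H[:A.shape[0],:A.shape[1]]=A; H[:b.shape[0],315:315+b.shape[1]]=b
cv2.imwrite("pics/crop4.png",H)
E
```

```text
22.7 [ 0.05720098 -1.91877692  0.17264093]
[198.61605416 170.68310767] [200.39325843 203.53847248]
```

View pics/crop4.png

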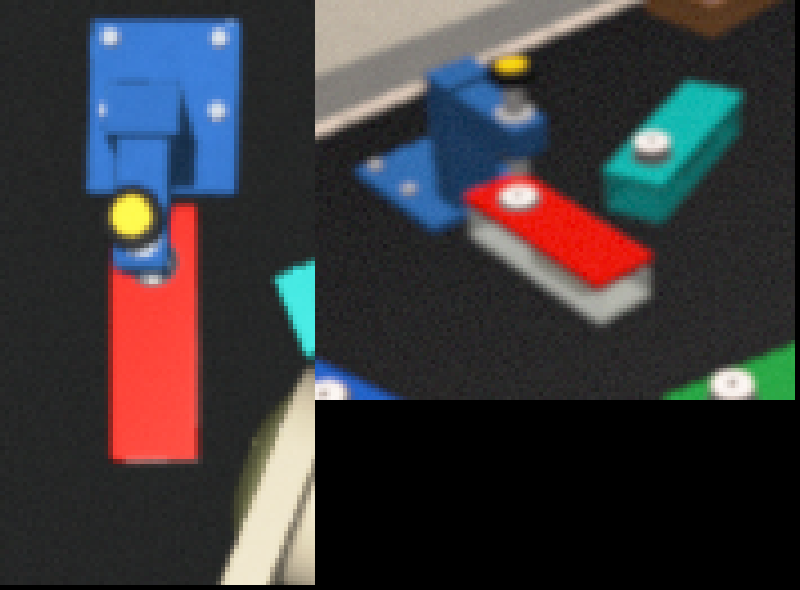

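The plug is flat on the lid at (518,195), the button is back at its starting pixel (198.6,170.7), and the box hasn't moved.

```bash
python3 -c "
from cell import env
print(env.hand_in())"
```

```text
the job is handed in; nothing more can be done
None
```

The job is handed in: I slid the red-lidded box under the press with the dot within about 1 mm of the ram axis, pressed the plug home (hard stop at 24 mm of travel), and let the ram come back up, finishing at about 23 s.

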